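Unbolt and open the vial store

ROBOT

A 7-joint arm with a two-finger parallel gripper is mounted at the origin on a cart in front of the work surface, level with it; the furniture and walls round the work are solid. World frame = base frame: x ahead of the robot, y to its left, z up, the work surface at z = 0. Lengths are in m, angles in rad, forces in N, time in s.
With the tool pointing down it reaches from about 0.4 to 0.875 m from the base axis. Payload 19.3 kg.
Tool frame: the origin (TCP) lies at the very end of the fingers, on their centre line; the grasp point (between the pads) lies r.grip_depth behind it (r.grip_depth is the distance from the TCP to the grasp point, in m); z points along the fingers, y is the line along which they close (so a half turn about z gives the same grasp; the last joint's range is limited). The gripper opens to 85 mm and grips with 20 to 120 N. Pads are 22 mm wide; open, the fingers measure 114 mm over their backs; the gripper's body (76 mm by 85 mm) begins 54 mm behind the grasp point. The pads swing forward as they close: fully open they stand 13 mm farther back than shut.
Start: joints at [1.258, 0.521, -0.036, 1.599, 0.021, 1.021, -0.113], TCP at [0.15, -0.607, 0.207] pointing down, gripper open.
Joint ranges: [-2.91, 2.91], [-0.3, 2.13], [-1.5, 1.42], [0.17, 2.43], [-1.26, 4.41], [0.16, 1.93], [-2.52, 2.52]. Speed limits (rad/s): [1.89, 1.89, 2.39, 2.39, 3.01, 3.01, 3.01].

INTERFACE

Orientations are given as a unit quaternion [x, y, z, w].
In Python, from cell import sensors, cams, r gives the robot as it stands.
- The arm moves only by the shell command python3 -m inch 'ROWS' [OPENING] [FORCE]. ROWS is JSON, a list of rows, each an object of numbers: "tx", "ty", "tz": the shift along the tool's x, y, z in mm; "yaw": the turn about the tool's z in degrees. In form: [{"tx": .., "ty": .., "tz": .., "yaw": ..}, ...]. A call has 1 to 8 rows; each row shifts and turns the commanded pose from where the row before left it, along the tool's axes as they then stand; what a row does not reach is not made up. A row lasts 1/12 s, in which the tool goes at most 41.7 mm and 7.16 degrees, less where a joint would pass 70% of its speed; a pose out of reach is approached as far as the arm can. A call is refused whole if a number of a shift passes 41.7 or a number of a turn 7.16, either way. A call with a gripper value outside its range is refused whole. OPENING is the opening, from 0 (shut) to 1 (fully open), set as the call begins (- or left out, the last holds). The fingers move at their own pace and stop on an object; FORCE is the grip in N (left out, the last holds). Time passes only in rows, so rows that do not move let the fingers close. It gives the time, the measured TCP pose, the force, the opening and the grip force at its end, in the units of the state.
- sensors.get_obs(): the state, without advancing time (a new reading comes with each control period).
- cams.read_camera(name): name is "side" or "top"; returns the picture (384x512x3 uint8, red, green, blue); there is no depth.
- cams.calibration(name): a dict with "K" (3x3 intrinsics, pixels), "dist_coeffs" ([k1, k2, p1, p2, k3] as OpenCV has them; the pictures are not rectified), "T" (4x4, takes a point from camera to world coordinates). Camera axes: x right, y up, looking along -z (the intrinsics and any distortion apply to the point x, -y, -z); pixel columns grow to the right and rows downward; lengths in m; the calibration is good to about 2 mm. A picture is of the moment at which its call begins. calibration takes no time and is no camera call.
- r.hand_in(): hands the job in; it is judged then, once.
The state is a dict: "time_s": time; "q": joint angles; "qd": joint speeds; "tau": joint torques, N m; "ee_pos": TCP position; "ee_rot": TCP orientation; "ft_force": force on the tool from outside, world axes, zero at the start; "ft_torque": the same for the moment, N m; "gripper_width": opening from 0.0 (shut) to 1.0 (fully open); "grasp_force": force on a finger pad.
Only numpy, scipy, OpenCV 4.12 (cv2) and the standard library are available. Lean on these libraries where they do the work, as an engineer would, in place of code of your own. Each camera call takes 0.05 s, during which the arm holds its last target. There are 200 camera calls.

TASK

Two alike sample stores with clear sliding covers stand on the desk. On the one that has the small glass vial inside, first draw the front bolt all the way out by its upright pin to free the cover, then slide the cover fully open by its upright handle, and leave the bolt drawn. Leave the bolt of the other store, which holds a flat flask, as it is.

Things in the scene. Friction and masses are not known exactly. Their poses are not given: they have to be found in the camera images.
- vial_store: White box fixed to the desk, 110 mm deep (x), 210 wide (y), deck 58 high, yawed up to 0.3 rad; it stands left or right of the microscope. Origin: centre of its underside. x runs from its front (towards the robot) to its back, y to its left, z up. In the well of its right half, under the clear cover, stands a capped vial, 23 mm in diameter, 42 tall. On a ledge at mid-front lies the bolt.
- vial_bolt_grip (a point): Steel pin standing on the bolt of the vial's store, 16 mm in diameter, 67 to 104 mm above the desk; the point is on its axis at 90 mm and moves with it. Axes as the store's. Bolt home: 70 mm in front of the store's origin, 6 mm left. It is drawn along -x, 32 mm to the stop (1.5 N friction; stays put). 25 mm free round the pin at its height.
- vial_cover_grip (a point): Upright grey bar on the clear cover (90 x 94 mm, top 64 mm above the desk) of the vial's store: 12 mm thick in y, 44 long in x, 64 to 104 mm above the desk; the point is at its centre in plan, at 90 mm, and moves with it. Axes as the store's. Closed: y = -32 mm in the store. Opens along +y (left), 90 mm to the stop (2 N friction; stays put).
- vial_bolt (a joint): Bolt of the vial's store, in m: 0 home, its tongue blocking the cover's leading edge; 0.032 fully drawn towards the store's front. The cover is free from about 0.020. Starts between 0 and 0.006.
- vial_cover (a joint): Cover of the vial's store, in m: 0 closed, 0.090 fully open. Starts closed.
- flask_bolt_grip (a point): The same pin on the bolt of the second, alike store, on the other side of the microscope, which holds a flat culture flask (92 x 52 mm, 26 high) lying down instead of the vial. Leave it alone. Which store stands left and which right changes. The microscope between them is 0.66 m tall, its eyepieces reach out to world x = 0.48 at 0.36 m height: pass in front of it.

How it is judged:
By the outcome, as a careful person would: the job done as asked, in the order asked, and still so for the second after the job is handed in, with the robot touching nothing.
It also fails if it takes over 48 s, if anything falls off the work surface, if the arm or the gripper's body presses on something with over 40 N, if the wrist force passes 120 N, or if a joint passes its speed limit or range.

## Working session

There is one attempt and no reset: what is moved stays moved. The work goes in short steps, Python scripts to look and compute and a shell command to move; the robot and the scene stay as the last step left them, time stands still between calls to the robot, and variables do not carry over. Pictures are saved under pics/ and viewed, at most 10 in all, crops included, and the job is handed in when it is done.

```bash
ls; mkdir -p pics
python3 - <<'E'
from cell import sensors,cams,r
import cv2
for n in("side","top"):
    im=cams.read_camera(n); cv2.imwrite(f"pics/{n}0.png",im[...,::-1])
    c=cams.calibration(n); print(n,c)
o=sensors.get_obs(); print(o["time_s"],o["ee_pos"],o["ee_rot"],r.grip_depth)
E
```

```text
pics
side {'K': array([[414.6233001 ,   0.        , 250.09771994],
       [  0.        , 414.6233001 , 192.53919502],
       [  0.        ,   0.        ,   1.        ]]), 'dist_coeffs': array([0.03502911, 0.        , 0.        , 0.        , 0.        ]), 'T': array([[-0.99993938,  0.00333597,  0.01049364,  0.53621589],
       [ 0.00733305, -0.50917132,  0.86063395,  1.00933147],
       [ 0.00821411,  0.86065872,  0.50911599,  0.70143233],
       [ 0.        ,  0.        ,  0.        ,  1.        ]])}
top {'K': array([[499.38235035,   0.        , 249.1951178 ],
       [  0.        , 499.38235035, 197.85884854],
       [  0.        ,   0.        ,   1.        ]]), 'dist_coeffs': array([-0.05263315,  0.        ,  0.        ,  0.        ,  0.        ]), 'T': array([[-0.00688894,  0.98861029, -0.15034042,  0.3219799 ],
       [-0.99996007, -0.00766622, -0.00459119, -0.03045347],
       [-0.00569144,  0.15030279,  0.98862363,  1.29996961],
       [ 0.        ,  0.        ,  0.        ,  1.        ]])}
0.1 [ 0.15014945 -0.6063778   0.20670905] [ 9.92642372e-01  1.21082159e-01 -8.01918721e-05 -4.75262565e-04] 0.0187
```

View pics/top0.png

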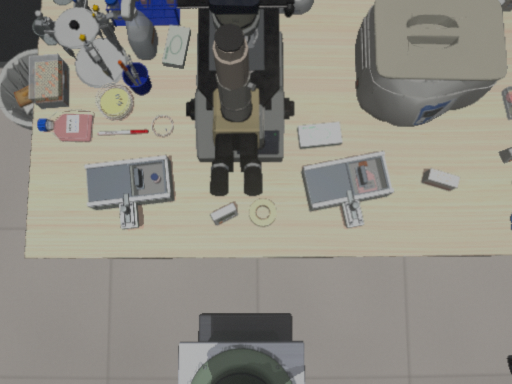

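View pics/side0.png

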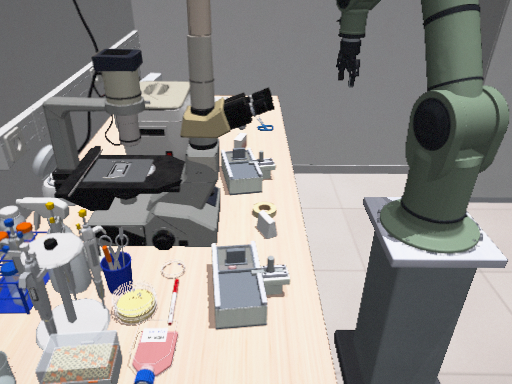

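The top view shows a store at pixels (130,182), with something dark and round in its right half, and a second at (347,182) with something pink. I'll enlarge both to tell which holds the vial.

Run:
```python
import cv2,numpy as np
im=cv2.imread("pics/top0.png")
a=cv2.resize(im[145:235,80:180],None,fx=6,fy=6,interpolation=cv2.INTER_CUBIC)
cv2.imwrite("pics/c1.png",a)
b=cv2.resize(im[145:235,298:398],None,fx=4,fy=4,interpolation=cv2.INTER_CUBIC)
s=cv2.imread("pics/side0.png")
c=cv2.resize(s[235:335,200:300],(400,360),interpolation=cv2.INTER_CUBIC)
cv2.imwrite("pics/c2.png",np.hstack([b,c]))
```

```text
(no output)
```

View pics/c1.png

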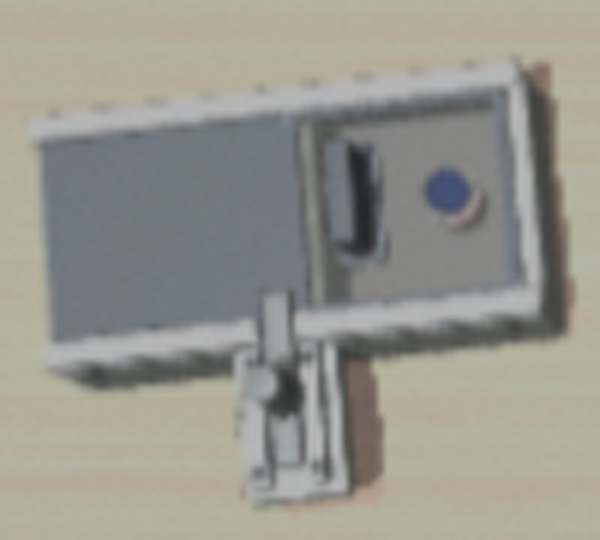

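View pics/c2.png

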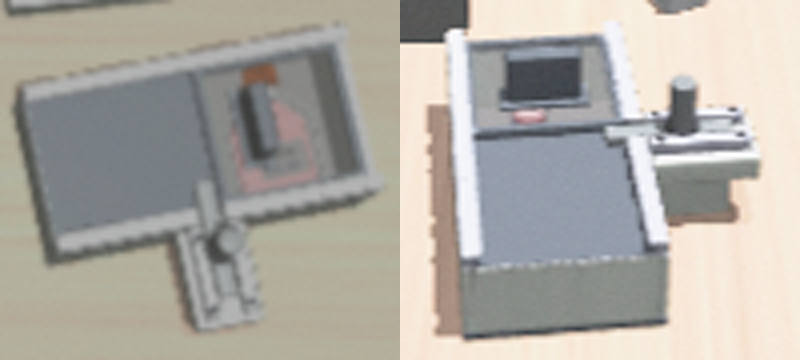

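Crop c1 shows the left store holding the vial, with its blue cap at crop (447,190), so the left store is the target. Its pin top is at crop (265,385) and its handle top at (341,195). The deck corners are at about (30,125), (518,65), (543,310) and (47,358). The right store holds the pink flask.

```bash
cat > h.py <<'E'
import numpy as np,cv2
from cell import sensors,cams,r
from scipy.optimize import least_squares
from scipy.spatial.transform import Rotation as R
def proj(n,P):
    c=cams.calibration(n);T=np.linalg.inv(c["T"])
    p=(np.atleast_2d(P)@T[:3,:3].T+T[:3,3])*[1,-1,-1]
    return cv2.projectPoints(p,np.zeros(3),np.zeros(3),c["K"],c["dist_coeffs"])[0][:,0]
def ray(n,uv,z):
    c=cams.calibration(n);p=cv2.undistortPoints(np.array([[uv]],float),c["K"],c["dist_coeffs"])[0,0]
    d=c["T"][:3,:3]@[p[0],-p[1],-1];o=c["T"][:3,3];return o+d*(z-o[2])/d[2]
def st(s,p):  # store -> world
    p=np.atleast_2d(p);c,n=np.cos(s[2]),np.sin(s[2])
    return np.c_[s[0]+c*p[:,0]-n*p[:,1],s[1]+n*p[:,0]+c*p[:,1],p[:,2]]
def tool(o=None):
    o=o or sensors.get_obs();return np.array(o["ee_pos"]),R.from_quat(o["ee_rot"])
def go(target,yaw):
    # shift in present tool axes (mm) to reach target, and turn (deg) so that tool y lies along world angle yaw (mod pi)
    p,Q=tool();d=Q.inv().apply(np.array(target)-p)*1e3
    y=Q.apply([0,1,0]);a=np.arctan2(y[1],y[0]);e=(yaw-a+np.pi/2)%np.pi-np.pi/2
    return d.round(1),"turn",round(-np.degrees(e),1)
E
python3 - <<'E'
from h import *
px=lambda l:np.array(l)/6+[80,145]-0.4
uv=px([(30,125),(518,65),(543,310),(47,358)])
L=[[.055,.105,.058],[.055,-.105,.058],[-.055,-.105,.058],[-.055,.105,.058]]
pin,han=px([(265,385)])[0],px([(341,195)])[0]
for z in(.058,.066):
    L=np.array(L);L[:,2]=z
    f=lambda s:np.r_[(proj("top",st(s,L))-uv).ravel(),(proj("top",st(s,[[0,-.032,.104]]))-han).ravel()]
    s=least_squares(f,[.5,.2,0.1]);print(z,s.x,s.fun.round(1))
    w=s.x
    for q,zz in((pin,.104),(han,.104)):
        p=ray("top",q,zz);c,n=np.cos(w[2]),np.sin(w[2]);d=p[:2]-w[:2];print(p.round(4),"store",(c*d[0]+n*d[1]).round(4),(-n*d[0]+c*d[1]).round(4))
    for P in([-.07,.006,.104],[0,-.032,.104]): print("side px",proj("side",st(w,[P])))
E
```

```text
0.058 [0.55770134 0.28509125 0.10326923] [ 0.5 -1.3  0.4 -0.4 -0.1  1.   0.2  2.1 -1.  -1.4]
[0.4794 0.2796 0.104 ] store -0.0784 0.0026
[0.5574 0.2508 0.104 ] store -0.0038 -0.0341
side px [[267.30869373 257.28744847]]
side px [[234.78342208 248.66595509]]
0.066 [0.5565169  0.28349695 0.10389536] [ 0.  -1.5  0.5 -0.7  0.   1.  -0.2  2.2 -0.3 -1. ]
[0.4794 0.2796 0.104 ] store -0.0771 0.0041
[0.5574 0.2508 0.104 ] store -0.0025 -0.0326
side px [[267.80475631 256.81761933]]
side px [[235.3060766  248.23388417]]
```

```bash
python3 -m inch '[{"tx":28,"ty":-28,"yaw":4},{"tx":28,"ty":-28,"yaw":4},{"tx":28,"ty":-28},{"tx":28,"ty":-28},{"tx":28,"ty":-28},{"tx":28,"ty":-28},{"tx":28,"ty":-28},{"tx":28,"ty":-28}]' 0.4 30; python3 -c "
from h import *
print(sensors.get_obs()['q'].__repr__(),go([.41,0,.2],.104+np.pi/2),proj('side',[.4794,.2796,.104]))"
```

```text
array([ 1.25784036,  0.5219261 , -0.03635783,  1.59992737,  0.02119172,
        1.0210875 , -0.11280658]) (array([ 398. , -526.1,    7.2]), 'turn', np.float64(8.0)) [[270.8096319  256.07851617]]$[0]: bad value
```

Side view agrees with the pin position. The row was probably refused for missing keys.

```bash
python3 -m inch '[{"tx":28,"ty":-28,"tz":0,"yaw":4},{"tx":28,"ty":-28,"tz":0,"yaw":4},{"tx":28,"ty":-28,"tz":0,"yaw":0},{"tx":28,"ty":-28,"tz":0,"yaw":0},{"tx":28,"ty":-28,"tz":0,"yaw":0},{"tx":28,"ty":-28,"tz":0,"yaw":0},{"tx":28,"ty":-28,"tz":0,"yaw":0},{"tx":28,"ty":-28,"tz":0,"yaw":0}]' 0.4 30; python3 -c "
from h import *
print(sensors.get_obs()['q'].__repr__(),go([.41,0,.2],.104+np.pi/2))"
```

```text
time_s: 0.77
ee_pos: [0.344, -0.3542, 0.2072]
ee_rot: [0.999, 0.051, -0.0, -0.0]
ft_force: [0.3, -0.5, -0.0]
gripper_width: 0.399
grasp_force: 0.0
array([ 0.75946419,  0.31528449, -0.0992501 ,  1.93456931,  0.03951412,
        0.89371327, -0.82746123]) (array([ 102.1, -345.5,    7.2]), 'turn', np.float64(-0.1))
```

```bash
python3 -m inch '[{"tx":26,"ty":-30,"tz":0,"yaw":0},{"tx":26,"ty":-30,"tz":0,"yaw":0},{"tx":8,"ty":-38,"tz":0,"yaw":0},{"tx":6,"ty":-38,"tz":0,"yaw":0},{"tx":6,"ty":-38,"tz":0,"yaw":0},{"tx":6,"ty":-38,"tz":0,"yaw":0},{"tx":6,"ty":-38,"tz":0,"yaw":0},{"tx":6,"ty":-38,"tz":0,"yaw":0}]'; python3 -c "
from h import *
print(sensors.get_obs()['q'].__repr__(),go([.4794,.2796,.15],.104+np.pi/2))"
```

```text
time_s: 1.43
ee_pos: [0.4027, -0.0585, 0.2072]
ee_rot: [0.999, 0.051, 0.0, 0.0]
ft_force: [0.9, -0.6, 0.1]
gripper_width: 0.4
grasp_force: 0.0
array([ 0.2508686 ,  0.18357968, -0.28588263,  2.12389234,  0.06924461,
        0.84254293, -1.54453035]) (array([ 111. , -328.4,   57.2]), 'turn', np.float64(-0.1))
```

```bash
python3 -m inch '[{"tx":4,"ty":-38,"tz":0,"yaw":0},{"tx":6,"ty":-38,"tz":0,"yaw":0},{"tx":10,"ty":-38,"tz":0,"yaw":0},{"tx":14,"ty":-36,"tz":0,"yaw":0},{"tx":18,"ty":-36,"tz":0,"yaw":0},{"tx":18,"ty":-35,"tz":8,"yaw":0},{"tx":18,"ty":-35,"tz":10,"yaw":0},{"tx":15,"ty":-35,"tz":10,"yaw":0}]'; python3 -m inch '[{"tx":6,"ty":-35,"tz":10,"yaw":0},{"tx":0,"ty":0,"tz":8,"yaw":0},{"tx":0,"ty":0,"tz":0,"yaw":0}]'
python3 - <<'E'
from h import *
print(sensors.get_obs()['q'].__repr__(),go([.4794,.2796,.073],.104+np.pi/2))
for n,x,y in(("top",75,150),("side",210,200)):
    im=cams.read_camera(n)[y:y+100,x:x+100]
    cv2.imwrite(f"pics/{n}1.png",cv2.resize(im,(400,400),interpolation=cv2.INTER_CUBIC)[...,::-1])
cv2.imwrite("pics/b1.png",np.hstack([cv2.imread("pics/top1.png"),cv2.imread("pics/side1.png")]))
E
```

```text
time_s: 2.1
ee_pos: [0.4763, 0.2417, 0.1786]
ee_rot: [0.999, 0.051, 0.0, -0.0]
ft_force: [0.3, -0.9, 0.1]
gripper_width: 0.4
grasp_force: 0.0
time_s: 2.35
ee_pos: [0.4766, 0.2767, 0.1591]
ee_rot: [0.999, 0.053, -0.002, 0.0]
ft_force: [-0.0, -1.7, -0.8]
gripper_width: 0.401
grasp_force: 0.0
array([-0.33672274,  0.48887049, -0.40332669,  1.82709697,  0.24035622,
        0.87672754, -2.31752371]) (array([ 3.4, -2.6, 86.1]), 'turn', np.float64(0.1))
```

View pics/b1.png

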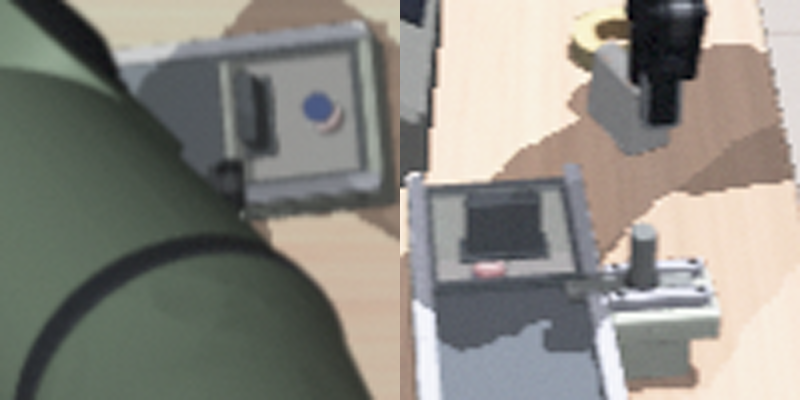

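The side view shows the finger tips (crop about (660,120)) right above the pin (crop (645,230)), with the arm hiding the pin from the top camera. So I descend.

```bash
python3 -m inch '[{"tx":3,"ty":-3,"tz":15,"yaw":0},{"tx":0,"ty":0,"tz":18,"yaw":0},{"tx":0,"ty":0,"tz":18,"yaw":0},{"tx":0,"ty":0,"tz":14,"yaw":0},{"tx":0,"ty":0,"tz":12,"yaw":0},{"tx":0,"ty":0,"tz":7,"yaw":0},{"tx":0,"ty":0,"tz":0,"yaw":0}]' 0.36 30
python3 - <<'E'
from h import *
print(go([.4794,.2796,.073],.104+np.pi/2))
im=cams.read_camera("side")[205:305,210:310]
cv2.imwrite("pics/s2.png",cv2.resize(im,(500,500),interpolation=cv2.INTER_CUBIC)[...,::-1])
E
```

```text
time_s: 3.03
ee_pos: [0.4805, 0.2777, 0.0765]
ee_rot: [0.999, 0.051, -0.0, 0.0]
ft_force: [0.2, 0.8, -0.4]
gripper_width: 0.36
grasp_force: 0.0
(array([-0.9, -2.1,  3.5]), 'turn', np.float64(-0.1))
```

View pics/s2.png

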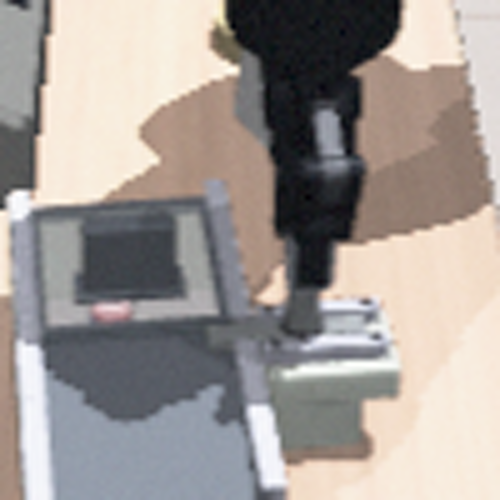

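The fingers straddle the pin (crop (305,300)). Closing with small side correction.

```bash
python3 -m inch '[{"tx":-1,"ty":-2,"tz":2,"yaw":0},{"tx":0,"ty":0,"tz":0,"yaw":0},{"tx":0,"ty":0,"tz":0,"yaw":0},{"tx":0,"ty":0,"tz":0,"yaw":0},{"tx":0,"ty":0,"tz":0,"yaw":0},{"tx":0,"ty":0,"tz":0,"yaw":0}]' 0 30
```

```text
time_s: 3.58
ee_pos: [0.48, 0.2829, 0.0765]
ee_rot: [0.999, 0.052, 0.001, -0.002]
ft_force: [-0.3, 9.3, -0.2]
gripper_width: 0.157
grasp_force: 29.2
```

```bash
python3 -m inch '[{"tx":0,"ty":-3,"tz":0,"yaw":0},{"tx":-4,"ty":0,"tz":0,"yaw":0},{"tx":-5,"ty":0,"tz":0,"yaw":0},{"tx":-5,"ty":0,"tz":0,"yaw":0},{"tx":-4,"ty":0,"tz":0,"yaw":0},{"tx":-3,"ty":0,"tz":0,"yaw":0},{"tx":-3,"ty":0,"tz":0,"yaw":0},{"tx":0,"ty":0,"tz":0,"yaw":0}]'; python3 -m inch '[{"tx":-2,"ty":0,"tz":0,"yaw":0},{"tx":-2,"ty":0,"tz":0,"yaw":0},{"tx":0,"ty":0,"tz":0,"yaw":0}]'
```

```text
time_s: 4.25
ee_pos: [0.4556, 0.2808, 0.0762]
ee_rot: [0.999, 0.051, 0.001, 0.0]
ft_force: [-0.4, -3.1, 8.3]
gripper_width: 0.152
grasp_force: 30.3
time_s: 4.5
ee_pos: [0.4537, 0.2806, 0.0764]
ee_rot: [0.999, 0.051, 0.002, -0.001]
ft_force: [12.0, -1.2, -2.0]
gripper_width: 0.16
grasp_force: 29.5
```

```bash
python3 -m inch '[{"tx":-2,"ty":0,"tz":0,"yaw":0},{"tx":0,"ty":0,"tz":0,"yaw":0},{"tx":0,"ty":0,"tz":0,"yaw":0}]' 0 40
python3 - <<'E'
from h import *
im=cams.read_camera("side")[205:305,210:310]
cv2.imwrite("pics/s3.png",cv2.resize(im,(500,500),interpolation=cv2.INTER_CUBIC)[...,::-1])
E
```

```text
time_s: 4.75
ee_pos: [0.4534, 0.2805, 0.0765]
ee_rot: [0.999, 0.051, 0.003, -0.001]
ft_force: [23.0, 0.5, -8.5]
gripper_width: 0.141
grasp_force: 39.3
```

View pics/s3.png

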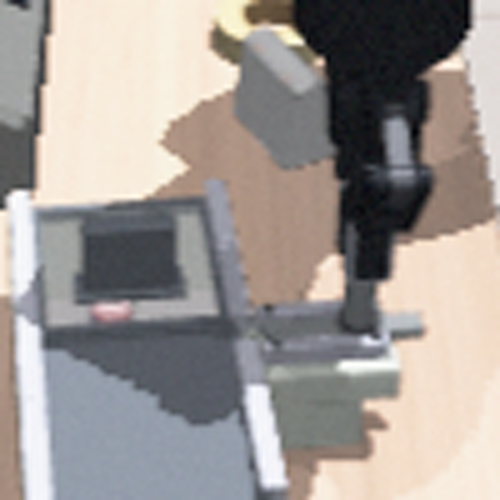

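The bolt is at its stop: the tongue is out of the deck, the bolt tail sticks out at crop (405,322), and the force rose to 23 N without motion. I release, go up and over to the handle at about (0.558, 0.252).

```bash
python3 -m inch '[{"tx":2,"ty":0,"tz":0,"yaw":0},{"tx":0,"ty":0,"tz":0,"yaw":0},{"tx":0,"ty":0,"tz":0,"yaw":0},{"tx":0,"ty":0,"tz":0,"yaw":0},{"tx":0,"ty":0,"tz":-15,"yaw":0},{"tx":0,"ty":0,"tz":-25,"yaw":0},{"tx":0,"ty":0,"tz":-25,"yaw":0},{"tx":0,"ty":0,"tz":0,"yaw":0}]' 0.4 40; python3 -c "
from h import *
print(sensors.get_obs()['q'].__repr__(),go([.558,.252,.073],.104+np.pi/2))"
```

```text
time_s: 5.47
ee_pos: [0.4525, 0.2819, 0.1441]
ee_rot: [0.999, 0.052, 0.002, -0.001]
ft_force: [0.4, 1.0, 1.6]
gripper_width: 0.403
grasp_force: 0.0
array([-0.37232819,  0.47824012, -0.39549265,  1.89327066,  0.24754153,
        0.81259139, -2.36593144]) (array([101.5,  40.7,  71.5]), 'turn', np.float64(-0.0))
```

```bash
python3 -m inch '[{"tx":20,"ty":8,"tz":0,"yaw":0},{"tx":28,"ty":11,"tz":0,"yaw":0},{"tx":28,"ty":11,"tz":0,"yaw":0},{"tx":20,"ty":9,"tz":0,"yaw":0},{"tx":5,"ty":2,"tz":5,"yaw":0},{"tx":0,"ty":0,"tz":10,"yaw":0},{"tx":0,"ty":0,"tz":0,"yaw":0}]'
python3 - <<'E'
from h import *
print(go([.558,.252,.073],.104+np.pi/2))
a=cams.read_camera("top")[145:245,80:180];b=cams.read_camera("side")[185:305,195:315]
f=lambda i:cv2.resize(i,(400,400),interpolation=cv2.INTER_CUBIC)[...,::-1]
cv2.imwrite("pics/b4.png",np.hstack([f(a),f(b)]))
E
```

```text
time_s: 6.05
ee_pos: [0.5543, 0.25, 0.1229]
ee_rot: [0.999, 0.052, -0.002, 0.0]
ft_force: [-1.6, 0.4, -0.5]
gripper_width: 0.405
grasp_force: 0.0
(array([ 4.1, -1.6, 49.9]), 'turn', np.float64(-0.0))
```

View pics/b4.png

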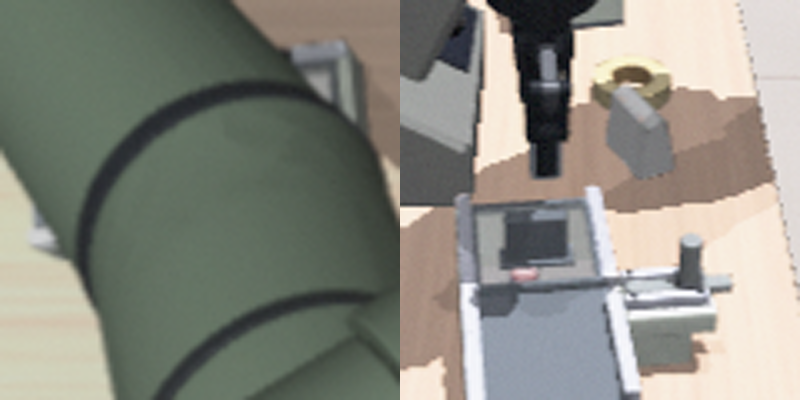

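The side view shows the bolt drawn and the fingers (crop (545,170)) above the handle (crop (540,215)). Descending and closing.

```bash
python3 -m inch '[{"tx":3,"ty":-2,"tz":8,"yaw":0},{"tx":0,"ty":0,"tz":12,"yaw":0},{"tx":0,"ty":0,"tz":12,"yaw":0},{"tx":0,"ty":0,"tz":10,"yaw":0},{"tx":0,"ty":0,"tz":5,"yaw":0},{"tx":0,"ty":0,"tz":0,"yaw":0}]'; python3 -m inch '[{"tx":0,"ty":0,"tz":0,"yaw":0},{"tx":0,"ty":0,"tz":0,"yaw":0},{"tx":0,"ty":0,"tz":0,"yaw":0},{"tx":0,"ty":0,"tz":0,"yaw":0},{"tx":0,"ty":0,"tz":0,"yaw":0}]' 0 30
```

```text
time_s: 6.65
ee_pos: [0.5579, 0.2521, 0.0765]
ee_rot: [0.999, 0.052, -0.001, 0.0]
ft_force: [-1.0, -0.4, -0.4]
gripper_width: 0.398
grasp_force: 0.0
time_s: 7.07
ee_pos: [0.5588, 0.2535, 0.0787]
ee_rot: [0.999, 0.052, 0.0, -0.001]
ft_force: [0.1, 5.9, -2.2]
gripper_width: 0.112
grasp_force: 29.3
```

Gripped (9.5 mm reading, as expected for the 12 mm bar). Slide left, along −ty, 90 mm.

```bash
python3 -m inch '[{"tx":0,"ty":-5,"tz":0,"yaw":0},{"tx":0,"ty":-10,"tz":0,"yaw":0},{"tx":0,"ty":-10,"tz":0,"yaw":0},{"tx":0,"ty":-10,"tz":0,"yaw":0},{"tx":0,"ty":-10,"tz":0,"yaw":0},{"tx":0,"ty":-10,"tz":0,"yaw":0},{"tx":0,"ty":-10,"tz":0,"yaw":0},{"tx":0,"ty":0,"tz":0,"yaw":0}]'; python3 -m inch '[{"tx":0,"ty":-8,"tz":0,"yaw":0},{"tx":0,"ty":-6,"tz":0,"yaw":0},{"tx":0,"ty":-4,"tz":0,"yaw":0},{"tx":0,"ty":-3,"tz":0,"yaw":0},{"tx":0,"ty":-3,"tz":0,"yaw":0},{"tx":0,"ty":0,"tz":0,"yaw":0}]'
```

```text
time_s: 7.73
ee_pos: [0.5515, 0.3206, 0.0786]
ee_rot: [0.999, 0.053, 0.0, -0.001]
ft_force: [-0.7, 2.4, 4.5]
gripper_width: 0.119
grasp_force: 30.6
time_s: 8.23
ee_pos: [0.5493, 0.342, 0.0785]
ee_rot: [0.999, 0.052, 0.0, -0.0]
ft_force: [-4.2, 1.5, 6.6]
gripper_width: 0.111
grasp_force: 31.2
```

```bash
python3 -m inch '[{"tx":0,"ty":-2,"tz":0,"yaw":0},{"tx":0,"ty":-2,"tz":0,"yaw":0},{"tx":0,"ty":0,"tz":0,"yaw":0},{"tx":0,"ty":0,"tz":0,"yaw":0}]'
```

```text
time_s: 8.57
ee_pos: [0.5491, 0.3434, 0.0784]
ee_rot: [0.999, 0.051, -0.0, 0.001]
ft_force: [-4.8, -10.9, 13.5]
gripper_width: 0.116
grasp_force: 32.3
```

Stop reached (90.4 mm moved, force now −11 N). Release, retreat up.

```bash
python3 -m inch '[{"tx":0,"ty":2,"tz":0,"yaw":0},{"tx":0,"ty":0,"tz":0,"yaw":0},{"tx":0,"ty":0,"tz":0,"yaw":0},{"tx":0,"ty":0,"tz":0,"yaw":0},{"tx":0,"ty":0,"tz":-15,"yaw":0},{"tx":0,"ty":0,"tz":-30,"yaw":0},{"tx":0,"ty":0,"tz":-30,"yaw":0},{"tx":0,"ty":0,"tz":-20,"yaw":0}]' 0.4; python3 -m inch '[{"tx":-30,"ty":0,"tz":-15,"yaw":0},{"tx":-35,"ty":10,"tz":0,"yaw":0},{"tx":-35,"ty":20,"tz":0,"yaw":0},{"tx":-30,"ty":25,"tz":0,"yaw":0},{"tx":-15,"ty":30,"tz":0,"yaw":0},{"tx":-10,"ty":35,"tz":0,"yaw":0},{"tx":-5,"ty":35,"tz":0,"yaw":0},{"tx":0,"ty":35,"tz":0,"yaw":0}]';  python3 - <<'E'
from h import *
a=cams.read_camera("top")[145:245,80:180];b=cams.read_camera("side")[185:305,195:315]
f=lambda i:cv2.resize(i,(400,400),interpolation=cv2.INTER_CUBIC)[...,::-1]
cv2.imwrite("pics/b5.png",np.hstack([f(a),f(b)]))
E
```

```text
time_s: 9.23
ee_pos: [0.5498, 0.3437, 0.1758]
ee_rot: [0.999, 0.052, 0.001, -0.001]
ft_force: [0.8, 0.9, -0.2]
gripper_width: 0.402
grasp_force: 0.0
time_s: 9.9
ee_pos: [0.4088, 0.1363, 0.1885]
ee_rot: [0.999, 0.052, 0.0, -0.0]
ft_force: [1.6, 1.2, -0.3]
gripper_width: 0.398
grasp_force: 0.0
```

View pics/b5.png

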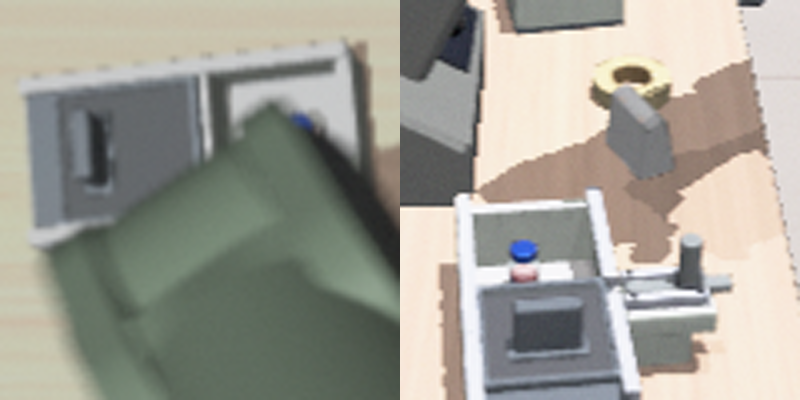

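The cover is fully open with its handle at top crop (90,148). The vial stands uncovered at side crop (523,255), the bolt is still drawn with its pin at (690,260), and the arm touches nothing.

```bash
python3 -c "
from cell import r
print(r.hand_in())"
```

```text
the job is handed in; nothing more can be done
None
```

I drew the bolt on the vial's store (the left one) out to its stop, then slid the cover about 90 mm to its stop, left the bolt drawn, never touched the flask store, and handed the job in at about 10 s.

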